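# Shelve two vases by height in the ware rack

### The arm

A 6-joint arm with a two-finger parallel gripper is mounted at the origin on the work surface. World frame = base frame: x ahead of the robot, y to its left, z up, the work surface at z = 0. Lengths are in mm, angles in rad, forces in N, time in s.
With the tool pointing down it reaches from about 325 to 775 mm from the base axis. Payload 9.3 kg.
Tool frame: the origin (TCP) lies midway between the tips of the shut fingers; the grasp point (between the pads) lies 19 mm behind it; y points along the fingers, z is the direction in which the jaws open and shut, and the axes are right-handed (so a half turn about y gives the same grasp; the last joint's range is limited). The gripper opens to 85 mm and grips with 20 to 120 N. Pads are 22 mm wide; open, the fingers measure 114 mm over their backs; the gripper's body (76 mm by 85 mm) begins 54 mm behind the grasp point. The pads swing forward as they close: fully open they stand 13 mm farther back than shut.
Start: joints at [-0.153, 0.259, 0.021, 1.334, 0, 1.418], TCP at [549.997, -0.004, 231.279] pointing down, gripper open.
Joint ranges: [-3.04, 3.04], [-0.91, 1.82], [-1.04, 1.36], [-1.92, 1.95], [-1.52, 1.45], [-3.14, 3.14]. Speed limits (rad/s): [2.22, 2.22, 2.79, 3.14, 3.14, 3.14].

### API

Orientations are given as a unit quaternion [x, y, z, w].
In Python, from bench import manip gives the robot as it stands. The module is installed in compiled form; this text tells all that it offers.
- The arm moves only by the tool carry_out, never from a script. Its argument "targets" is a list that holds one entry, the list of rows, each a list of 7 numbers: the gripper command: -1 is fully open, 1 is shut, values between are in proportion, then the shift along the world's x, y, z in mm, then the turn, a rotation vector about the world's x, y, z in degrees. In form: [[[jaw, dx, dy, dz, wx, wy, wz], ...]]. A call has 1 to 12 rows; each row is the pose to reach, as a shift and turn from the pose measured when the call began; what a row does not reach only later rows make up. A row lasts 1/12 s, in which the tool goes at most 41.7 mm and 7.16 degrees, less where a joint would pass 70% of its speed; a pose out of reach is approached as far as the arm can. A call with a gripper value outside its range is refused whole. The fingers move at their own pace and stop on an object; "squeeze" is the grip in N (left out, the last holds). Time passes only in rows, so rows that repeat a pose let the fingers close. It gives the time, the measured TCP pose, the force and the opening at its end, in the units of the state.
- manip.get_obs(): the state, without advancing time (a new reading comes with each control period).
- manip.get_image(name): name is "scene" or "side" or "wrist"; returns a dict with "img" (400x640x3 uint8, red, green, blue), "z_map" (400x640 float32, mm along the optical axis (not along the pixel's ray), 0 where there is no reading), "K" (3x3 intrinsics, pixels), "R" (3x3) and "t" (3): a world point X has camera coordinates R X + t. Camera axes: x right, y down, z forward; pixel columns grow to the right and rows downward; lengths in mm; the calibration is good to about 2 mm. A picture is of the moment at which its call begins.
- manip.hand_in(): hands the job in, once; it reports no verdict.
Trained networks look in the newest picture that a camera, given by its name, has taken for a name from the list of things; names that differ only in an ending like _2 or _b are one class to them, and where a whole thing is asked for, a point or a joint stands for the part that bears it (a point fixed in the world has none). Each returns a list of dicts, best first, with "score" (0 to 1); they miss things now and then, are a little off and sometimes report something else, mostly with a low value. They report only what shows in the picture. A call takes as long as a camera call. They do not tell look-alikes from the thing itself.
- manip.regions_of(camera, thing): "pixels" (400x640 bool, what is visible of it) and "bbox" ([left, top, right, bottom] in pixels, round what is visible of it).
The state is a dict: "t": time; "joint_positions": joint angles; "dq": joint speeds; "effort": joint torques, N m; "tcp_pos": TCP position; "orientation": TCP orientation; "contact_force": force on the tool from outside, world axes, zero at the start; "moment": the same for the moment, N m; "finger_gap": finger opening in mm.
Only numpy, scipy, OpenCV 4.12 (cv2) and the standard library are available. Lean on these libraries where they do the work, as an engineer would, in place of code of your own. Each camera call takes 0.05 s, during which the arm holds its last target.

### The job

Put each of the two dotted vases in the ware rack's bay with the least headroom that it still fits under, one vase to a bay, leaving the bay with the most headroom empty. Each must end up standing upright, wholly under the slatted roof and clear of the side props; set it down gently, for instance on the open front of the deck, to be slid in from there. Do not drop a vase or tip it over, and leave the brush jar, the wheel with its bowl and the clay knife where they are.

Things in the scene. Friction and masses are not known exactly. Their poses are not given: they have to be found in the camera images.
- short_vase_mid (a point): Short open terracotta-coloured vase with one ring of blue dots, a straight round cylinder 63 mm in diameter (foot 56 mm) and 84 mm high, about 0.3 kg; this point is its centre on the axis, half-way up (42 mm above its foot), z up along its axis. Stands on the table at the start.
- tall_vase_mid (a point): Tall open white vase with two rings of blue dots, a straight round cylinder 63 mm in diameter (foot 56 mm) and 119 mm high, about 0.3 kg; this point is its centre on the axis, half-way up (59.5 mm above its foot), z up along its axis. Stands on the table at the start.
- rack: Fixed wooden base board (12 mm) of the ware rack: three cream bays side by side, 145 mm apart, their places changing between starts. Each bay: deck 140 mm wide, 200 mm deep; its rear 100 mm is under a roof of three slats 14 mm thick, its front 100 mm is open. Side props leave 116 mm clear width; a stop 8 mm high crosses the deck 92 mm behind the roof's front edge. Origin: board's centre, underside.
- bay_low_mouth (a point): Rack bay with 100 mm headroom from deck to underside of roof; deck surface 99 mm above the table. The point lies on the deck surface, mid-width, directly below the roof's front edge. x points level into the bay (away from the open front), y left across it, z up.
- bay_mid_mouth (a point): Rack bay with 135 mm headroom from deck to underside of roof; deck surface 64 mm above the table. The point lies on the deck surface, mid-width, directly below the roof's front edge. x points level into the bay (away from the open front), y left across it, z up.
- bay_high_mouth (a point): Rack bay with 173 mm headroom from deck to underside of roof; deck surface 26 mm above the table. The point lies on the deck surface, mid-width, directly below the roof's front edge. x points level into the bay (away from the open front), y left across it, z up.
- brush_jar: Bystander: grey jar of brushes, 68 mm in diameter, jar 85 mm high, brushes to 180 mm; origin at the centre of its underside. Leave alone.
- wheel: Bystander: banding wheel, a round wooden head 170 mm in diameter on a steel stand, 86 mm high, fixed; origin at the centre of its underside.
- bowl: Bystander: cream bowl, 150 mm in diameter and 55 mm high, standing on the wheel; origin at the centre of its underside. Leave alone.
- clay_knife: Bystander: flat clay knife 180 mm long lying on the table near the robot, under 30 mm high; origin at the middle of its underside. Leave alone.
Things that resemble listed ones, but are neither listed nor needed, are in the scene too. Leave any turquoise or yellow look-alike of the part that bears tall_vase_mid alone. What is shaped like the part that bears short_vase_mid but green is not meant.

How it is judged (in metres and radians):
At the end, for the whole second after the job is handed in: The short vase stands in the 100 mm bay and the tall vase in the 135 mm bay, each upright within 0.1 rad, its foot on the deck (centre height within 6 mm), its axis 29 to 70 mm behind the roof's front edge and within 27 mm of the bay's middle; so the 173 mm bay is empty (x of short_vase_mid in the frame of bay_low_mouth between 0.029 and 0.07 m and y of short_vase_mid in the frame of bay_low_mouth between -0.027 and 0.027 m and z of short_vase_mid in the frame of bay_low_mouth between 0.036 and 0.048 m and angle between each of short_vase_mid, tall_vase_mid's own z axis and vertical below 0.1 rad and x of tall_vase_mid in the frame of bay_mid_mouth between 0.029 and 0.07 m and y of tall_vase_mid in the frame of bay_mid_mouth between -0.027 and 0.027 m and z of tall_vase_mid in the frame of bay_mid_mouth between 0.0535 and 0.0655 m); the robot touches nothing.
It fails at once if a vase is tipped over (tilted beyond 0.5 rad) (angle between any of short_vase_mid, tall_vase_mid's own z axis and vertical above 0.5 rad).
It fails at once if the brush jar, the bowl or the clay knife is moved by more than 30 mm (distance of any of brush_jar, bowl, clay_knife from where it was at the start of the episode above 0.03 m).
It fails at once if a vase is dropped or flung (moves faster than 0.6 m/s, a fall of about 18 mm, out of the fingers) ((linear speed of short_vase above 0.6 m/s and contact force between short_vase and the fingers below 0.5 N) or (linear speed of tall_vase above 0.6 m/s and contact force between tall_vase and the fingers below 0.5 N)).
It also fails if it takes over 72 s, if anything falls off the work surface, if the arm or the gripper's body presses on something with over 40 N, if the wrist force passes 120 N, or if a joint passes its speed limit or range.

## Working session

There is one attempt and no reset: what is moved stays moved. The work goes in short steps, Python scripts to look and compute and a tool call to move; the robot and the scene stay as the last step left them, time stands still between calls to the robot, and variables do not carry over. Pictures are saved under pics/ and viewed, and the job is handed in when it is done.

Besides the shell and the picture viewer there is one more tool, called after ">>>" by a JSON object that holds its "method" and its "body", one argument or row to a line. carry_out: Moves the arm, as the interface text tells. Its arguments: {"type":"object","properties":{"targets":{"type":"array"},"squeeze":{"type":"number"}},"required":["targets"]}

```bash
mkdir -p pics; python3 - <<'E'
from bench import manip
import cv2
s=manip.get_obs(); print(s)
for n in ["scene","side","wrist"]:
    d=manip.get_image(n); cv2.imwrite(f"pics/{n}0.png",d["img"][:,:,::-1]); print(n,d["K"],d["R"],d["t"])
E
```

```text
{'t': 0.0, 'joint_positions': array([-1.52618496e-01,  2.59188988e-01,  2.07240920e-02,  1.33368287e+00,
        4.30926188e-05,  1.41819761e+00]), 'dq': array([-0.00011824,  0.0007138 ,  0.00018033,  0.00176147,  0.00019304,
       -0.00045689]), 'effort': array([-2.65873996e-04, -5.55637658e+01,  3.44536042e+01,  1.31759423e-02,
       -2.94380488e-04,  4.47349430e-05]), 'tcp_pos': array([5.49710733e+02, 4.24786076e-02, 2.30653079e+02]), 'orientation': array([-0.50026522,  0.50039914, -0.49961053,  0.49972465]), 'contact_force': array([-1.33301103, -0.10902036,  0.01236282]), 'moment': array([ 0.01173482, -0.01257008,  0.00549001]), 'finger_gap': 85.31491250593345}
scene [[477.60912401   0.         319.41687131]
 [  0.         477.60912401 198.72735835]
 [  0.           0.           1.        ]] [[-0.57864233  0.81555652 -0.00637299]
 [ 0.5626659   0.39353385 -0.72700632]
 [-0.59040676 -0.42426249 -0.68660119]] [ 364.52804092 -207.97964206 1670.11679849]
side [[460.27779432   0.         324.50288557]
 [  0.         460.27779432 206.85780979]
 [  0.           0.           1.        ]] [[ 0.70976749 -0.70438919 -0.00812257]
 [-0.46138046 -0.45612826 -0.76096983]
 [ 0.53231398  0.54385924 -0.64873642]] [-441.2882544   279.72372503 1025.57229094]
wrist [[345.19967964   0.         316.94998924]
 [  0.         345.19967964 205.05264613]
 [  0.           0.           1.        ]] [[ 9.99999300e-01  1.01850491e-03 -6.03019275e-04]
 [ 1.14467988e-03 -9.61796272e-01  2.73763806e-01]
 [-3.01151910e-04 -2.73764305e-01 -9.61796764e-01]] [-549.73314676  -36.41462856  378.74936652]
```

View pics/scene0.png

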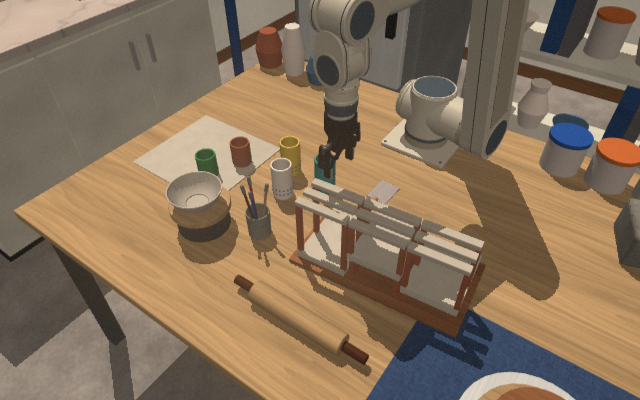

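View pics/side0.png

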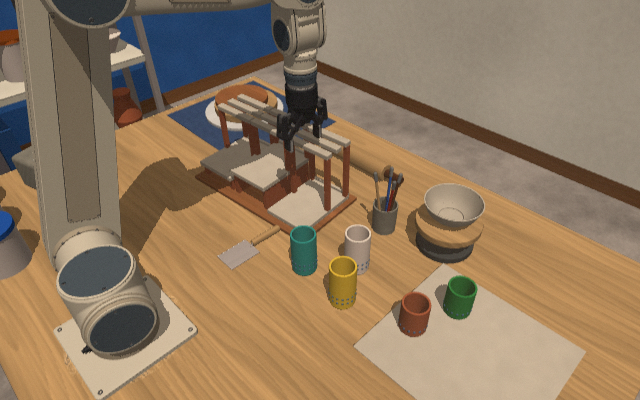

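View pics/wrist0.png

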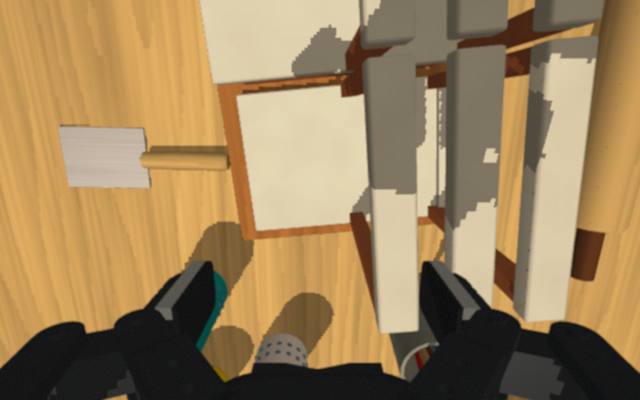

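```bash
cat > h.py <<'E'
from bench import manip
import numpy as np, cv2
def cloud(d):
    z=d["z_map"].astype(float); v,u=np.mgrid[0:400,0:640]; K=d["K"]
    P=np.stack([(u-K[0,2])/K[0,0]*z,(v-K[1,2])/K[1,1]*z,z],-1)
    W=(P-d["t"])@d["R"]; W[z==0]=np.nan
    return W
def circ(p):
    A=np.c_[2*p,np.ones(len(p))]; b=(p**2).sum(1); s=np.linalg.lstsq(A,b,rcond=None)[0]
    return s[:2],np.sqrt(s[2]+s[:2]@s[:2])
E
python3 - <<'E'
from h import *
np.set_printoptions(precision=1,suppress=True)
for c in ["scene","side"]:
    d=manip.get_image(c); W=cloud(d); np.save(f"{c}_W.npy",W)
    for n in ["short_vase_mid","tall_vase_mid","rack","brush_jar","bowl","clay_knife","wheel"]:
        for r in manip.regions_of(c,n):
            m=r["pixels"]&~np.isnan(W[...,0]); 
            if m.sum()<20: continue
            p=W[m]; col=d["img"][m].mean(0)
            print(c,n,round(r["score"],2),r["bbox"],"rgb",col,"lo",np.percentile(p,3,axis=0),"hi",np.percentile(p,97,axis=0))
            if "vase" in n:
                zt=np.percentile(p[:,2],99)
                q=p[(p[:,2]>15)&(p[:,2]<zt-12)]
                from scipy.optimize import least_squares
                # fit outer surface with fixed r
                cam=-d["R"].T@d["t"]
                f=lambda s:np.hypot(q[:,0]-s[0],q[:,1]-s[1])-31.5
                x0=q[:,:2].mean(0); dr=(x0-cam[:2]); dr/=np.linalg.norm(dr)
                s=least_squares(f,x0+dr*20,loss="soft_l1",f_scale=2)
                print("    centre",s.x,"rms",np.sqrt(np.mean(s.fun**2)),"top",zt)
E
```

```text
scene short_vase_mid 0.89 [193.7, 146.2, 216.8, 173.0] rgb [67.  90.  56.1] lo [ 540.2 -508.6   23.7] hi [ 597.5 -448.9   85.4]
    centre [ 567.4 -480.4] rms 3.4644422402589616 top 87.08517865488547
scene short_vase_mid 0.82 [227.6, 136.3, 252.3, 165.6] rgb [111.8  75.2  56.2] lo [ 430.2 -487.9    3.2] hi [ 490.  -404.4   84.9]
    centre [ 458.6 -436. ] rms 3.1444656108856814 top 87.11238731603629
scene tall_vase_mid 0.8 [313.5, 156.2, 334.8, 184.7] rgb [60.7 85.9 74.1] lo [ 402.5 -164.    41.7] hi [603.6  -3.5 260.5]
    centre [ 408.6 -136.5] rms 41.09731062875731 top 292.4899477700325
scene tall_vase_mid 0.65 [281.1, 137.2, 301.7, 176.4] rgb [139.1 112.7  55. ] lo [ 374.9 -300.7   13.9] hi [ 433.8 -242.6  120.5]
    centre [ 402.5 -274.8] rms 5.099786895013563 top 121.56981450699791
scene tall_vase_mid 0.6 [271.1, 158.9, 292.9, 200.6] rgb [140.1 124.6 109. ] lo [ 474.7 -255.8    4.9] hi [ 534.5 -196.1  120.3]
    centre [ 502.6 -227.9] rms 4.783723044459693 top 121.68214787704903
scene rack 0.56 [286.3, 215.3, 489.1, 337.5] rgb [92.  61.8 41.2] lo [470.7 -39.5   1.6] hi [693.8 3
[... 1617 characters left out ...]
k 0.93 [191.8, 170.2, 358.2, 232.0] rgb [118.1  76.4  47.2] lo [429.2 -66.3   2. ] hi [664.2 364.1  18.4]
side rack 0.53 [342.6, 228.8, 370.7, 272.9] rgb [155.  134.9 117.4] lo [ 473.3 -262.3   16.7] hi [ 532.  -203.9  121.1]
side rack 0.41 [196.9, 93.4, 272.8, 189.9] rgb [117.6  98.5  81.6] lo [452.2 238.1  28. ] hi [646.7 384.3 216.1]
side brush_jar 0.79 [372.4, 166.5, 403.8, 232.6] rgb [87.5 74.4 63.4] lo [ 633.2 -218.2    4.7] hi [ 695.9 -155.   180.2]
side bowl 0.57 [426.5, 185.4, 482.4, 223.9] rgb [158.1 140.3 118. ] lo [ 671.6 -399.7   91.5] hi [ 807.4 -271.8  143.1]
side wheel 0.9 [416.0, 206.1, 482.2, 264.1] rgb [118.9  93.3  64.1] lo [ 649.4 -418.2    8.3] hi [ 759.6 -274.7   90.1]
```

```bash
python3 - <<'E'
from h import *
np.set_printoptions(precision=1,suppress=True)
# top-down height map of rack, max and deck levels
W=np.concatenate([np.load("scene_W.npy").reshape(-1,3),np.load("side_W.npy").reshape(-1,3)])
W=W[~np.isnan(W[:,0])]
b=W[(W[:,0]>400)&(W[:,0]<900)&(abs(W[:,1])<450)]
h,e=np.histogram(b[:,2],bins=np.arange(5,300,4)); print([(int(a),int(c)) for a,c in zip(e,h) if c>150])
for lo,hi in [(8,16),(22,30),(60,68),(95,103),(205,222)]:
    q=b[(b[:,2]>lo)&(b[:,2]<hi)]
    im=np.zeros((450,500),np.uint8); im[np.clip((q[:,1]+450)/2,0,449).astype(int),np.clip(q[:,0]-400,0,499).astype(int)]=255
    print(lo,hi,len(q),np.percentile(q,[3,50,97],axis=0).tolist())
# top view image
im=np.zeros((600,500,3),np.uint8)
o=np.argsort(b[:,2]); 
q=b[o]; m=(q[:,1]>-400)&(q[:,1]<200); q=q[m]
c=cv2.applyColorMap(np.clip(q[:,2],0,250).astype(np.uint8)[:,None],cv2.COLORMAP_JET)[:,0]
ix=(q[:,0]-400).astype(int); iy=(200-q[:,1]).astype(int).clip(0,599)
for a in (0,1):
    im[(iy+a).clip(0,599),ix]=c; im[iy,(ix+a).clip(0,499)]=c
cv2.imwrite("pics/top.png",im)
E
```

```text
[(5, 1984), (9, 2941), (13, 2694), (17, 1363), (21, 1050), (25, 2633), (29, 1158), (33, 751), (37, 801), (41, 642), (45, 698), (49, 999), (53, 1399), (57, 737), (61, 1885), (65, 1857), (69, 744), (73, 633), (77, 620), (81, 971), (85, 2038), (89, 993), (93, 835), (97, 2483), (101, 1561), (105, 729), (109, 639), (113, 624), (117, 750), (121, 488), (125, 404), (129, 364), (133, 416), (137, 457), (141, 453), (145, 157), (181, 159), (197, 199), (201, 845), (205, 989), (209, 2632), (213, 3463)]
8 16 5485 [[432.79645945563243, -360.7985165895772, 8.77028076946934], [633.0075081747574, 180.55559597877752, 12.594411528663054], [742.875826074836, 393.3970513360769, 15.632751544832132]]
22 30 3932 [[466.2229821433644, -368.788775467031, 22.624664391059095], [589.7317815187275, 9.82197181855153, 26.832942267805965], [863.7693994767061, 211.96962645270753, 29.73573146816857]]
60 68 3640 [[434.3137764583141, -408.37753604690147, 60.740376626948965], [569.9898299211275, 300.60770015626633, 64.70265190269673], [673.080336242003, 372.9863158093965, 67.62958943195868]]
95 103 4016 [[427.534227435468, -368.38922767289534, 95.61343805149431], [589.845580554607, 139.58898167354283, 99.7938332820653], [770.8282553213279, 233.9883876750942, 102.6489751596472]]
205 222 7157 [[554.4912244574143, -32.90244879682805, 205.8885391350172], [611.7418177147111, 190.88354236387508, 212.97205814778258], [670.3627125736027, 373.90223713830943, 216.3452515649772]]
```

View pics/top.png

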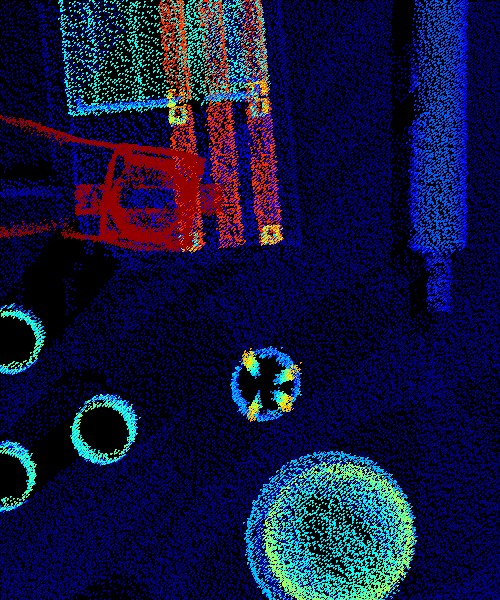

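```bash
python3 - <<'E'
from h import *
from scipy.optimize import minimize
np.set_printoptions(precision=1,suppress=True)
Ws={c:np.load(f"{c}_W.npy").reshape(-1,3) for c in("scene","side")}
for name in ["scene","side","both"]:
    W=np.concatenate(list(Ws.values())) if name=="both" else Ws[name]
    W=W[~np.isnan(W[:,0])]
    for nm,zl,y0 in [("high",26,35),("low",99,170),("mid",64,310)]:
        for zz,lab in [(zl,"deck"),(213,"roof")]:
            q=W[(abs(W[:,2]-zz-1)<3)&(W[:,0]>420)&(W[:,0]<700)&(abs(W[:,1]-y0)<85)]
            if lab=="roof" : q=q[q[:,0]>540]
            # density filter
            im=np.zeros((340,340),np.uint8); a=((q[:,0]-400)).astype(int); b=((q[:,1]-y0+150)).astype(int); im[a,b]=1
            den=cv2.boxFilter(im.astype(np.float32),-1,(9,9),normalize=False); k=den[a,b]>=4
            r=cv2.minAreaRect(q[k][:,:2].astype(np.float32)); print(name,nm,lab,len(q),k.sum(),r, "z",np.median(q[:,2]))
E
```

```text
scene high deck 1142 1048 ((579.9234619140625, 13.727363586425781), (205.632080078125, 132.5187530517578), 13.203694343566895) z 26.5891787889528
scene high roof 1242 1210 ((624.5512084960938, 40.7320442199707), (101.17437744140625, 165.40870666503906), 5.142822265625) z 213.2837770514352
scene low deck 1208 1138 ((576.4407958984375, 170.55506896972656), (154.24578857421875, 185.6578369140625), 88.07904815673828) z 99.60789029862676
scene low roof 1461 1447 ((612.1262817382812, 170.4569854736328), (102.73345184326172, 177.24234008789062), 5.1204514503479) z 213.29891545073068
scene mid deck 1749 1696 ((552.83642578125, 301.72491455078125), (198.3390655517578, 159.8637237548828), 5.257318019866943) z 64.63051634757063
scene mid roof 1629 1617 ((600.3239135742188, 303.42034912109375), (103.59600067138672, 164.87376403808594), 5.215771198272705) z 213.2458757465887
side high deck 1749 1548 ((573.1478271484375, 27.369384765625), (199.8220977783203, 154.59544372558594), 3.029062271118164) z 27.483035214445177
side high roof 708 618 ((623.38671875, 29.142555236816406), (101.76666259765625,
[... 808 characters left out ...]
((623.7474365234375, 38.0157470703125), (104.84980773925781, 170.80816650390625), 5.25277042388916) z 213.6292628275738
both low deck 2722 2582 ((561.2619018554688, 167.05517578125), (210.15057373046875, 161.7069091796875), 0.5398702621459961) z 100.09658561102444
both low roof 1864 1851 ((611.418212890625, 170.4061279296875), (104.86592102050781, 176.85052490234375), 4.878065586090088) z 213.47686372723626
both mid deck 2686 2533 ((550.403564453125, 302.1352233886719), (202.4257354736328, 159.93576049804688), 4.859144687652588) z 64.94053543434353
both mid roof 2242 2234 ((600.0014038085938, 303.698974609375), (104.53692626953125, 164.76885986328125), 4.767247200012207) z 213.57015988194155
```

```bash
python3 - <<'E'
from h import *
np.set_printoptions(precision=1,suppress=True)
Ws={c:np.load(f"{c}_W.npy").reshape(-1,3) for c in("scene","side")}
for yaw in [4.8,5.2,5.6]:
  a=np.radians(yaw); R=np.array([[np.cos(a),np.sin(a)],[-np.sin(a),np.cos(a)]])
  for name,W in Ws.items():
    W=W[~np.isnan(W[:,0])]
    W=W[(W[:,0]>420)&(W[:,0]<720)&(W[:,1]>-100)&(W[:,1]<430)]
    r=np.c_[W[:,:2]@R.T,W[:,2]]
    q=r[(abs(r[:,2]-214)<3)&(r[:,0]>540)]
    hx=np.histogram(q[:,0],bins=np.arange(560,720,4)); hy=np.histogram(q[:,1],bins=np.arange(-110,400,5))
    print(yaw,name,"roofx",list(zip(hx[1].astype(int),hx[0])))
    if yaw==5.2:
        print("roofy",list(zip(hy[1].astype(int),hy[0])))
        for nm,zl in [("high",26),("low",99),("mid",64)]:
            q=r[(abs(r[:,2]-zl-1)<2.5)&(r[:,0]<570)]
            hy=np.histogram(q[:,1],bins=np.arange(-110,400,4)); print(nm,"y",[(int(e),int(c)) for e,c in zip(hy[1],hy[0]) if c>4])
            k=np.argmax(hy[0]); hx=np.histogram(q[:,0],bins=np.arange(420,560,4)); print(nm,"x",[(int(e),int(c)) for e,c in zip(hx[1],hx[0]) if c>4])
E
```

```text
4.8 scene roofx [(np.int64(560), np.int64(0)), (np.int64(564), np.int64(0)), (np.int64(568), np.int64(1)), (np.int64(572), np.int64(86)), (np.int64(576), np.int64(198)), (np.int64(580), np.int64(211)), (np.int64(584), np.int64(198)), (np.int64(588), np.int64(228)), (np.int64(592), np.int64(207)), (np.int64(596), np.int64(69)), (np.int64(600), np.int64(0)), (np.int64(604), np.int64(0)), (np.int64(608), np.int64(8)), (np.int64(612), np.int64(140)), (np.int64(616), np.int64(218)), (np.int64(620), np.int64(222)), (np.int64(624), np.int64(218)), (np.int64(628), np.int64(236)), (np.int64(632), np.int64(212)), (np.int64(636), np.int64(23)), (np.int64(640), np.int64(0)), (np.int64(644), np.int64(0)), (np.int64(648), np.int64(27)), (np.int64(652), np.int64(184)), (np.int64(656), np.int64(232)), (np.int64(660), np.int64(235)), (np.int64(664), np.int64(232)), (np.int64(668), np.int64(254)), (np.int64(672), np.int64(177)), (np.int64(676), np.int64(7)), (np.int64(680), np.int64(0)), (np.int64(684), np.int64(0)), (np.int64(688), np.int64(0)), (np.int64(692), np.int64(0)), (np.int64(696), np.int64(
[... 14507 characters left out ...]
np.int64(624), np.int64(85)), (np.int64(628), np.int64(67)), (np.int64(632), np.int64(75)), (np.int64(636), np.int64(20)), (np.int64(640), np.int64(0)), (np.int64(644), np.int64(0)), (np.int64(648), np.int64(16)), (np.int64(652), np.int64(86)), (np.int64(656), np.int64(81)), (np.int64(660), np.int64(65)), (np.int64(664), np.int64(75)), (np.int64(668), np.int64(61)), (np.int64(672), np.int64(47)), (np.int64(676), np.int64(15)), (np.int64(680), np.int64(0)), (np.int64(684), np.int64(0)), (np.int64(688), np.int64(0)), (np.int64(692), np.int64(0)), (np.int64(696), np.int64(0)), (np.int64(700), np.int64(0)), (np.int64(704), np.int64(0)), (np.int64(708), np.int64(0)), (np.int64(712), np.int64(0))]
```

>>> {"method": "carry_out", "body": {
  "targets": [
    [[-1, 0, -20, 40, 0, 0, 7], [-1, -5, -55, 70, 0, 0, 14], [-1, -10, -95, 70, 0, 0, 21], [-1, -20, -130, 70, 0, 0, 28], [-1, -30, -170, 70, 0, 0, 35], [-1, -40, -205, 70, 0, 0, 42], [-1, -47, -229, 50, 0, 0, 49], [-1, -47, -229, 30, 0, 0, 56], [-1, -47, -229, 20, 0, 0, 63], [-1, -47, -229, 20, 0, 0, 70], [-1, -47, -229, 20, 0, 0, 77], [-1, -47, -229, 20, 0, 0, 84]]
  ],
  "squeeze": 40
}}

```text
t: 1.95
tcp_pos: [502.8, -229.2, 251.0]
orientation: [-0.706, 0.041, -0.041, 0.706]
contact_force: [-0.0, 0.2, 0.0]
finger_gap: 85.2
```

```bash
cat >> h.py <<'E'
from scipy.spatial.transform import Rotation as Ro
def st():
    s=manip.get_obs(); M=Ro.from_quat(s["orientation"]).as_matrix()
    np.set_printoptions(precision=3,suppress=True)
    print("t",s["t"],"tcp",s["tcp_pos"].round(1),"y",M[:,1],"z",M[:,2],"yaw z",np.degrees(np.arctan2(M[1,2],M[0,2])),"q",s["joint_positions"],"F",s["contact_force"].round(1),"gap",s["finger_gap"])
E
python3 -c "
from h import *
st()"
```

```text
t 1.95 tcp [ 502.8 -229.2  251. ] y [-0.  0. -1.] z [0.115 0.993 0.   ] yaw z 83.37739999036226 q [-0.58   0.259  0.072  1.384  0.    -0.464] F [-0.   0.2  0. ] gap 85.20388754524653
```

>>> {"method": "carry_out", "body": {
  "targets": [
    [[-1, 0, 0, -20, 0, 0, 6.6], [-1, 0, 0, -50, 0, 0, 6.6], [-1, 0, 0, -50, 0, 0, 6.6]]
  ]
}}

```text
t: 2.2
tcp_pos: [501.0, -228.1, 196.5]
orientation: [-0.706, 0.002, 0.002, 0.709]
contact_force: [0.4, -0.8, -0.2]
finger_gap: 85.3
```

```bash
python3 - <<'E'
from h import *
d=manip.get_image("wrist"); cv2.imwrite("pics/w1.png",d["img"][:,:,::-1]); W=cloud(d)
d2=manip.get_image("side"); cv2.imwrite("pics/s1.png",d2["img"][:,:,::-1])
st()
m=(abs(W[...,2]-119)<3)&(np.hypot(W[...,0]-503,W[...,1]+229)<45)
p=W[m][:,:2]; print(len(p),p.min(0),p.max(0)); print(circ(p))
E
```

```text
t 2.3 tcp [ 502.4 -228.9  201. ] y [-0.002  0.001 -1.   ] z [0.001 1.    0.001] yaw z 89.92246608799059 q [-0.58   0.274 -0.034  1.265 -0.    -0.578] F [ 0.5 -0.6  0.4] gap 85.70535824350931
2030 [ 474.009 -262.321] [ 536.152 -200.151]
(array([ 504.803, -231.225]), np.float64(28.64538769345488))
```

View pics/w1.png

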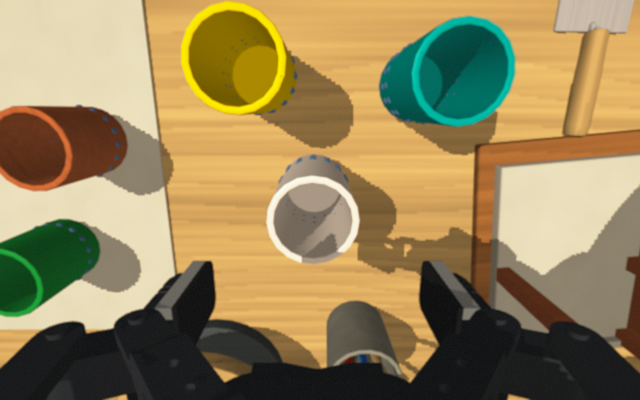

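View pics/s1.png

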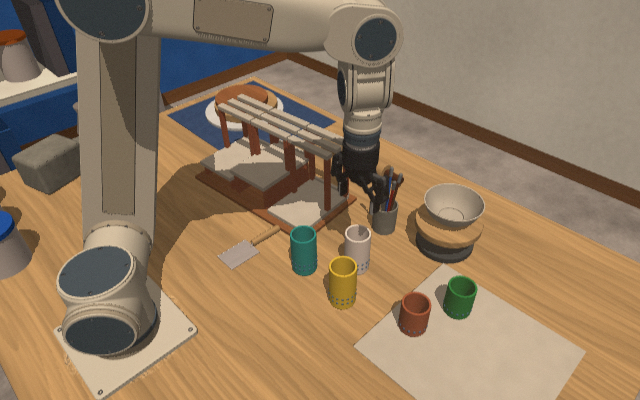

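>>> {"method": "carry_out", "body": {
  "targets": [
    [[-1, 1, -1, -30, 0, 0, 0], [-1, 1, -1, -60, 0, 0, 0], [-1, 1, -1, -90, 0, 0, 0], [-1, 1, -1, -115, 0, 0, 0], [-1, 1, -1, -126, 0, 0, 0], [-1, 1, -1, -126, 0, 0, 0], [0, 1, -1, -126, 0, 0, 0], [0.3, 1, -1, -126, 0, 0, 0], [1, 1, -1, -126, 0, 0, 0], [1, 1, -1, -126, 0, 0, 0], [1, 1, -1, -126, 0, 0, 0], [1, 1, -1, -126, 0, 0, 0]]
  ],
  "squeeze": 40
}}

```text
t: 3.3
tcp_pos: [504.7, -230.7, 77.2]
orientation: [0.707, 0.0, 0.001, -0.707]
contact_force: [0.4, -1.1, 7.0]
finger_gap: 60.8
```

```bash
python3 - <<'E'
from h import *
st()
d=manip.get_image("wrist"); cv2.imwrite("pics/w2.png",d["img"][:,:,::-1])
E
```

```text
t 3.3 tcp [ 504.7 -230.7   77.2] y [ 0.002 -0.001 -1.   ] z [ 0.001  1.    -0.001] yaw z 89.91618903281231 q [-0.58   0.355 -0.249  0.965  0.    -0.579] F [ 0.4 -1.1  7. ] gap 60.762126325121294
```

View pics/w2.png

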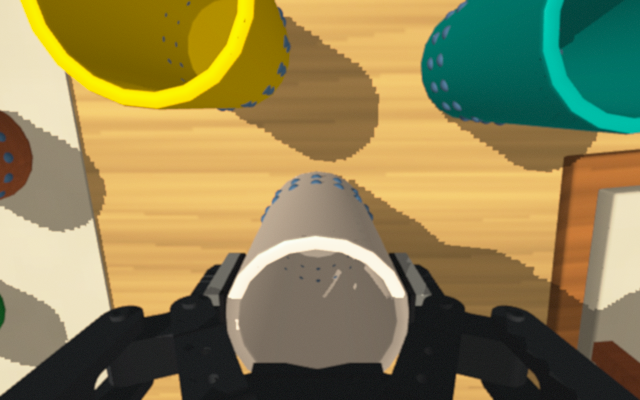

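>>> {"method": "carry_out", "body": {
  "targets": [
    [[1, 0, 0, 8, 0, 0, 0], [1, 0, 0, 25, 0, 0, 0], [1, 0, 0, 50, 0, 0, 0], [1, 0, 0, 80, 0, 0, 0], [1, 0, 0, 110, 0, 0, 0], [1, 0, 0, 140, 0, 0, 0], [1, 0, 0, 170, 0, 0, 0], [1, 0, 0, 200, 0, 0, 0], [1, 0, 0, 222, 0, 0, 0], [1, 0, 0, 222, 0, 0, 0]]
  ]
}}

```text
t: 4.18
tcp_pos: [505.4, -231.2, 305.1]
orientation: [0.709, 0.002, 0.003, -0.705]
contact_force: [0.0, 0.4, -2.3]
finger_gap: 61.3
```

>>> {"method": "carry_out", "body": {
  "targets": [
    [[1, 0, 20, 0, 0, 0, 1], [1, 0, 50, 0, 0, 0, 2], [1, 0, 85, 0, 0, 0, 3], [1, 0, 120, 0, 0, 0, 4], [1, -2, 155, 0, 0, 0, 5.2], [1, -4, 190, 0, 0, 0, 5.2], [1, -6, 225, 0, 0, 0, 5.2], [1, -8, 260, 0, 0, 0, 5.2], [1, -8, 295, 0, 0, 0, 5.2], [1, -8, 325, 0, 0, 0, 5.2], [1, -8, 350, 0, 0, 0, 5.2], [1, -8, 360, 0, 0, 0, 5.2]]
  ]
}}

```text
t: 5.18
tcp_pos: [496.6, 131.6, 305.1]
orientation: [0.708, 0.035, -0.03, -0.705]
contact_force: [-0.6, 0.4, -2.8]
finger_gap: 61.0
```

```bash
python3 -c "
from h import *
st()
d=manip.get_image('scene'); cv2.imwrite('pics/c3.png',d['img'][:,:,::-1])"
```

```text
t 5.1833 tcp [496.6 131.6 305.1] y [ 0.008 -0.004 -1.   ] z [-0.092  0.996 -0.005] yaw z 95.2521765342789 q [ 0.098  0.18   0.103  1.486 -0.005  0.007] F [-0.6  0.4 -2.8] gap 60.98586641674749
```

View pics/c3.png

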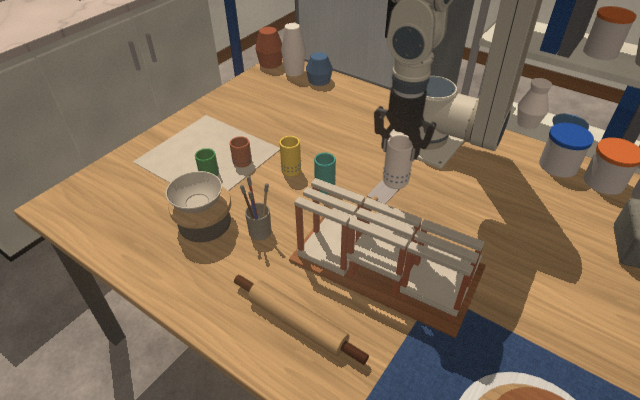

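>>> {"method": "carry_out", "body": {
  "targets": [
    [[1, 0, 30, 0, 0, 0, 0], [1, 0, 65, 0, 0, 0, 0], [1, 0, 100, 0, 0, 0, 0], [1, 0, 135, 0, 0, 0, 0], [1, 0, 160, 0, 0, 0, 0], [1, 0, 173, -10, 0, 0, 0], [1, 0, 173, -35, 0, 0, 0], [1, 0, 173, -65, 0, 0, 0], [1, 0, 173, -95, 0, 0, 0], [1, 0, 173, -120, 0, 0, 0], [1, 0, 173, -140, 0, 0, 0], [1, 0, 173, -145, 0, 0, 0]]
  ]
}}

```text
t: 6.23
tcp_pos: [495.2, 302.8, 156.0]
orientation: [0.709, 0.033, -0.031, -0.704]
contact_force: [0.2, 0.1, -2.0]
finger_gap: 60.5
```

```bash
python3 -c "
from h import *
st()
d=manip.get_image('scene'); cv2.imwrite('pics/c4.png',cv2.resize(d['img'][120:350,260:560,::-1],(780,598)))
d=manip.get_image('side'); cv2.imwrite('pics/s4.png',cv2.resize(d['img'][60:260,130:390,::-1],(780,600)))"
```

```text
t 6.2333 tcp [495.2 302.8 156. ] y [ 0.003 -0.007 -1.   ] z [-0.091  0.996 -0.007] yaw z 95.22591229385654 q [ 0.408  0.341 -0.053  1.176 -0.007  0.317] F [ 0.2  0.1 -2. ] gap 60.49755983504963
```

View pics/c4.png

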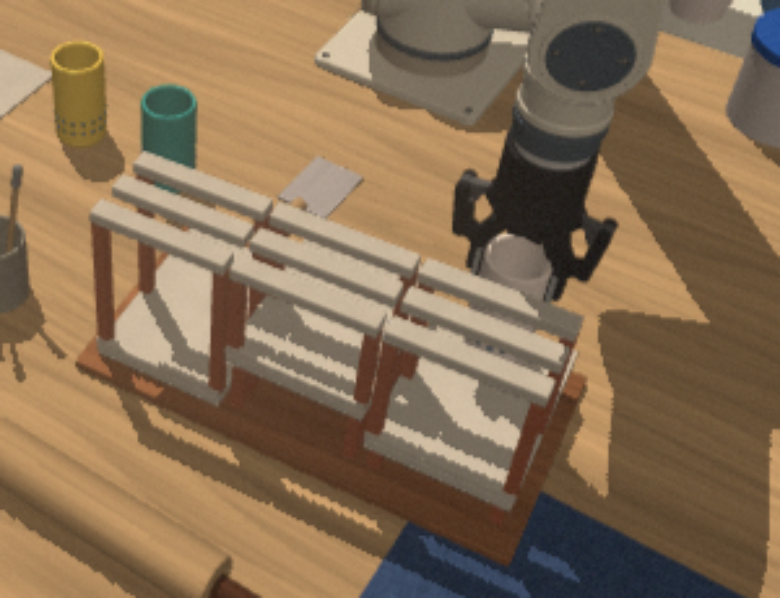

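View pics/s4.png

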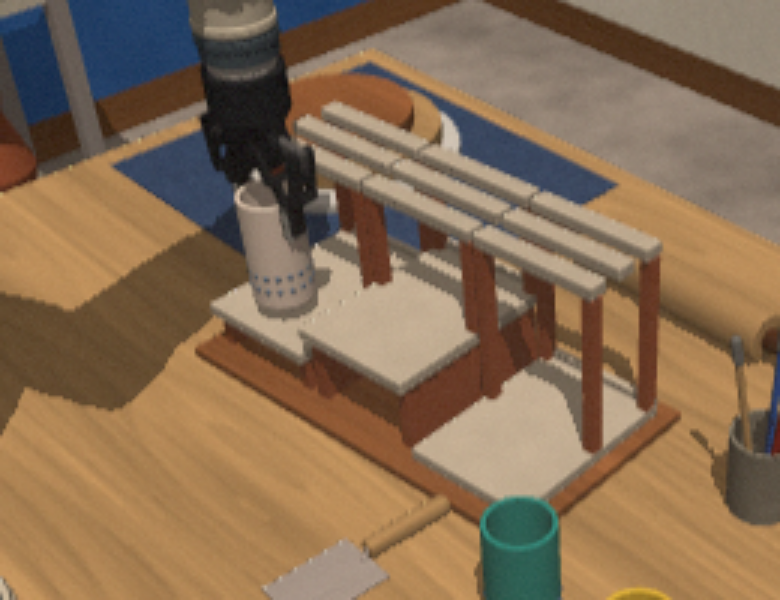

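>>> {"method": "carry_out", "body": {
  "targets": [
    [[1, 1, 2, -5, 0, 0, 0], [1, 1, 2, -9, 0, 0, 0], [1, 1, 2, -11, 0, 0, 0], [1, 1, 2, -12.5, 0, 0, 0], [1, 1, 2, -13.5, 0, 0, 0], [1, 1, 2, -14.5, 0, 0, 0]]
  ]
}}

```text
t: 6.83
tcp_pos: [497.5, 305.7, 144.8]
orientation: [0.708, 0.035, -0.03, -0.705]
contact_force: [0.1, -0.0, -2.4]
finger_gap: 60.6
```

>>> {"method": "carry_out", "body": {
  "targets": [
    [[1, 0, 0, -1, 0, 0, 0], [1, 0, 0, -2, 0, 0, 0], [1, 0, 0, -3, 0, 0, 0], [1, 0, 0, -4, 0, 0, 0], [1, 0, 0, -4, 0, 0, 0]]
  ]
}}

```text
t: 7.25
tcp_pos: [497.7, 305.7, 141.4]
orientation: [0.708, 0.035, -0.03, -0.705]
contact_force: [-1.0, -0.3, 3.1]
finger_gap: 61.0
```

>>> {"method": "carry_out", "body": {
  "targets": [
    [[0.1, 0, 0, 0, 0, 0, 0], [-0.3, 0, 0, 0, 0, 0, 0], [-1, 0, 0, 0, 0, 0, 0], [-1, 0, 0, 0, 0, 0, 0], [-1, 0, 0, 5, 0, 0, 0], [-1, 0, 0, 30, 0, 0, 0], [-1, 0, 0, 60, 0, 0, 0], [-1, 0, 0, 90, 0, 0, 0], [-1, 0, 0, 120, 0, 0, 0], [-1, 0, 0, 130, 0, 0, 0]]
  ]
}}

```text
t: 8.08
tcp_pos: [498.4, 306.1, 276.3]
orientation: [0.707, 0.037, -0.028, -0.705]
contact_force: [0.4, -0.3, 0.8]
finger_gap: 85.3
```

```bash
cat >> h.py <<'E'
from scipy.optimize import least_squares
a_=np.radians(5.2); RR=np.array([[np.cos(a_),np.sin(a_)],[-np.sin(a_),np.cos(a_)]])
def vase(c,x0,h0,h1,rad=38,col=None):
    d=manip.get_image(c); W=cloud(d)
    m=(np.hypot(W[...,0]-x0[0],W[...,1]-x0[1])<rad+10)&(W[...,2]>h0+8)&(W[...,2]<h1-10)
    q=W[m]; cam=-d["R"].T@d["t"]
    # camera-facing outer points only
    s=least_squares(lambda s:np.hypot(q[:,0]-s[0],q[:,1]-s[1])-31.5,x0,loss="soft_l1",f_scale=2)
    print(c,len(q),"centre",s.x.round(1),"rack xy",(RR@s.x).round(1),"rms",np.sqrt(np.mean(s.fun**2)).round(1)); return d,W
E
python3 -c "
from h import *
st()
d,W=vase('side',[497,305],64,183)
cv2.imwrite('pics/s5.png',cv2.resize(d['img'][60:260,130:390,::-1],(780,600)))"
```

```text
t 8.0833 tcp [498.4 306.1 276.3] y [ 0.013 -0.002 -1.   ] z [-0.091  0.996 -0.003] yaw z 95.24005998442973 q [ 0.411  0.305  0.2    1.455 -0.007  0.319] F [ 0.4 -0.3  0.8] gap 85.29362294703753
side 693 centre [498.2 305.2] rack xy [523.8 258.8] rms 2.5
```

View pics/s5.png

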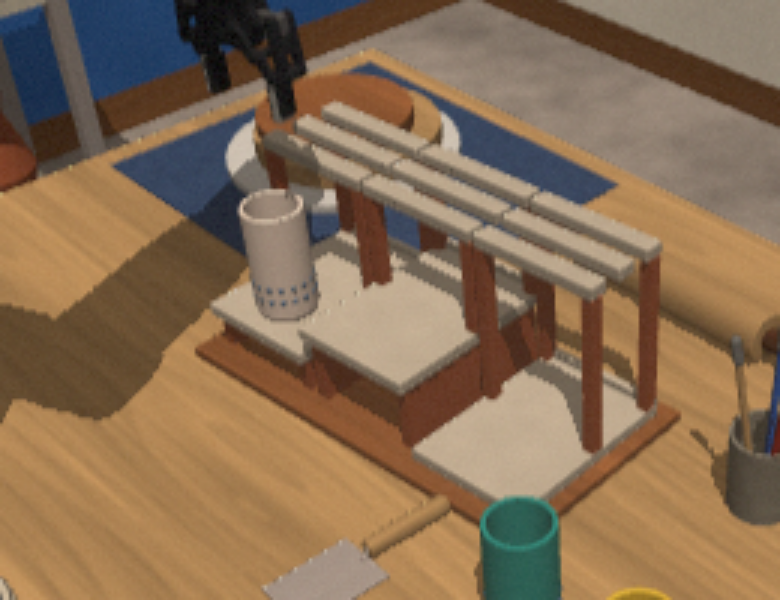

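>>> {"method": "carry_out", "body": {
  "targets": [
    [[0.05, -15, -2, 0, 0.6, -6, 0], [0.05, -35, -4, 0, 1.1, -12, 0], [0.05, -60, -6, 0, 1.6, -18, 0], [0.05, -80, -8, 0, 2.2, -24, 0], [0.05, -93, -10, 0, 2.7, -30, 0], [0.05, -93, -10, 0, 3.3, -36, 0], [0.05, -93, -10, 0, 3.8, -42, 0], [0.05, -93, -10, 0, 4.4, -48, 0], [0.05, -93, -10, 0, 4.9, -54, 0], [0.05, -93, -10, 0, 5.4, -59.8, 0], [0.05, -93, -10, 0, 5.4, -59.8, 0]]
  ]
}}

```text
t: 9.05
tcp_pos: [402.9, 294.5, 272.3]
orientation: [-0.595, -0.386, -0.329, 0.623]
contact_force: [-0.2, -0.5, -2.2]
finger_gap: 40.0
```

```bash
python3 -c "
from h import *
st()"
```

```text
t 9.05 tcp [402.9 294.5 272.3] y [ 0.87   0.075 -0.487] z [-0.089  0.996 -0.006] yaw z 95.13175186523632 q [ 0.803 -0.198 -0.869 -0.034 -0.611  0.395] F [-0.2 -0.5 -2.2] gap 39.9684967495511
```

>>> {"method": "carry_out", "body": {
  "targets": [
    [[0.05, 10, 1, -20, 0, 0, 0], [0.05, 25, 3, -45, 0, 0, 0], [0.05, 35, 5, -75, 0, 0, 0], [0.05, 35, 5, -105, 0, 0, 0], [0.05, 35, 5, -135, 0, 0, 0], [0.05, 35, 5, -160, 0, 0, 0], [0.05, 35, 5, -172, 0, 0, 0], [0.05, 35, 5, -172, 0, 0, 0]]
  ]
}}

```text
t: 9.72
tcp_pos: [449.7, 324.0, 115.0]
orientation: [-0.609, -0.373, -0.323, 0.621]
contact_force: [-0.2, -0.2, 0.2]
finger_gap: 40.6
```

```bash
python3 -c "
from h import *
st()
s=manip.get_obs(); print(RR@s['tcp_pos'][:2])
d=manip.get_image('side'); cv2.imwrite('pics/s6.png',cv2.resize(d['img'][60:260,130:390,::-1],(780,600)))"
```

```text
t 9.7167 tcp [449.7 324.  115. ] y [ 0.855  0.051 -0.516] z [-0.071  0.997 -0.019] yaw z 94.05901447648671 q [ 0.772  0.213 -1.038 -0.578 -0.595  0.397] F [-0.2 -0.2  0.2] gap 40.64115089622953
[477.165 281.905]
```

View pics/s6.png

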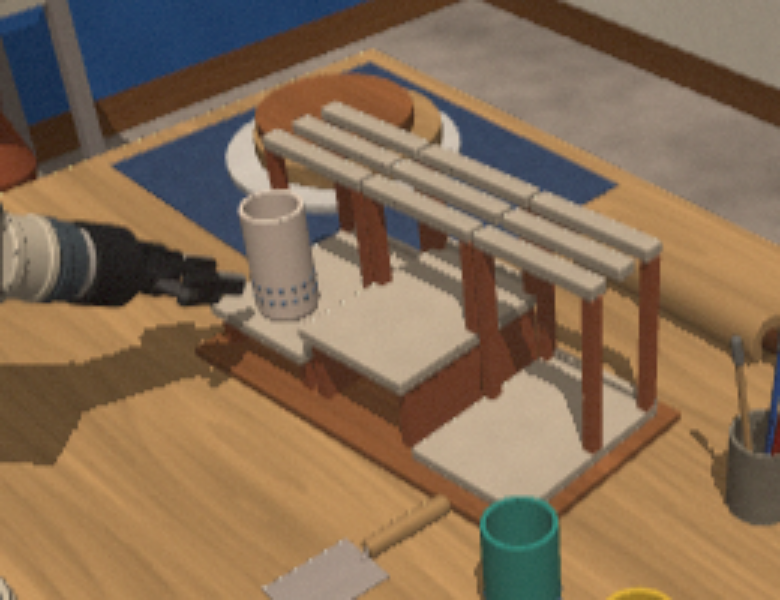

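>>> {"method": "carry_out", "body": {
  "targets": [
    [[0.05, -13, -5, 20, -0.5, 6, 0], [0.05, -13, -12, 30, -1.1, 12, 0], [0.05, -13, -20, 30, -1.5, 17, 0.5], [0.05, -13, -24, 30, -1.5, 17, 1], [0.05, -13, -24, 15, -1.5, 17, 1], [0.05, -13, -24, 0, -1.5, 17, 1], [0.05, -13, -24, -10, -1.5, 17, 1], [0.05, -13, -24, -10, -1.5, 17, 1]]
  ]
}}

```text
t: 10.43
tcp_pos: [435.6, 298.6, 105.5]
orientation: [-0.655, -0.286, -0.219, 0.665]
contact_force: [-0.4, -0.3, -1.3]
finger_gap: 40.6
```

```bash
python3 -c "
from h import *
st()
s=manip.get_obs(); print(RR@s['tcp_pos'][:2])
d=manip.get_image('side'); cv2.imwrite('pics/s7.png',cv2.resize(d['img'][60:260,130:390,::-1],(780,600)))"
```

```text
t 10.4333 tcp [435.6 298.6 105.5] y [ 0.665  0.047 -0.745] z [-0.094  0.995 -0.021] yaw z 95.37720080118241 q [ 0.645  0.072 -0.868 -0.013 -0.371  0.418] F [-0.4 -0.3 -1.3] gap 40.57572711852701
[460.875 257.92 ]
```

View pics/s7.png

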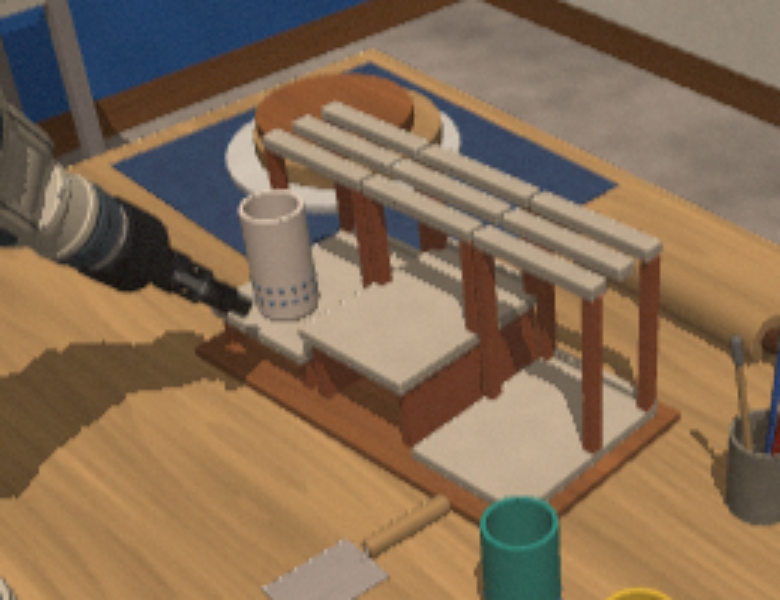

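>>> {"method": "carry_out", "body": {
  "targets": [
    [[0.05, 7, 1, -5, 0, 0, 0], [0.05, 14, 2, -10, 0, 0, 0], [0.05, 20, 3, -10, 0, 0, 0], [0.05, 25, 3, -10, 0, 0, 0], [0.05, 30, 3.5, -10, 0, 0, 0], [0.05, 35, 4, -10, 0, 0, 0], [0.05, 40, 4.5, -10, 0, 0, 0], [0.05, 45, 5, -10, 0, 0, 0], [0.05, 50, 5.5, -10, 0, 0, 0], [0.05, 55, 6, -10, 0, 0, 0], [0.05, 60, 6.5, -10, 0, 0, 0]]
  ]
}}

```text
t: 11.4
tcp_pos: [496.4, 305.6, 96.4]
orientation: [-0.655, -0.286, -0.219, 0.665]
contact_force: [-1.5, -0.0, 0.1]
finger_gap: 40.4
```

```bash
python3 -c "
from h import *
st()
s=manip.get_obs(); print(RR@s['tcp_pos'][:2])
d,W=vase('side',[515,306],90,183)
cv2.imwrite('pics/s8.png',cv2.resize(d['img'][60:260,130:390,::-1],(780,600)))"
```

```text
t 11.4 tcp [496.4 305.6  96.4] y [ 0.666  0.047 -0.745] z [-0.094  0.995 -0.021] yaw z 95.38887742157593 q [ 0.57   0.16  -0.798 -0.054 -0.325  0.354] F [-1.5 -0.   0.1] gap 40.43495209618056
[522.067 259.336]
side 522 centre [524.  308.6] rack xy [549.8 259.9] rms 5.2
```

View pics/s8.png

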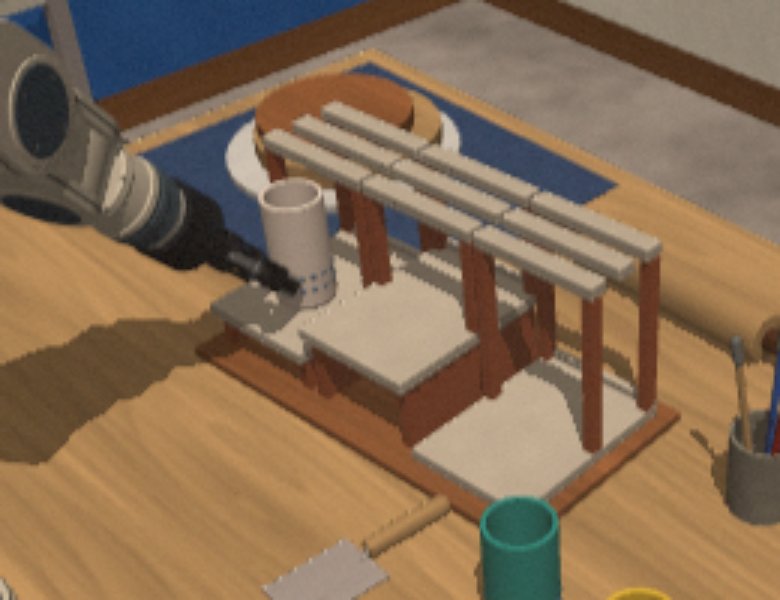

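>>> {"method": "carry_out", "body": {
  "targets": [
    [[0.05, 6, 0.5, 0, 0, 0, 0], [0.05, 12, 1, 0, 0, 0, 0], [0.05, 18, 1.5, 0, 0, 0, 0], [0.05, 24, 2, 0, 0, 0, 0], [0.05, 30, 2.5, 0, 0, 0, 0], [0.05, 36, 3, 0, 0, 0, 0], [0.05, 42, 3.5, 0, 0, 0, 0], [0.05, 48, 4, 0, 0, 0, 0], [0.05, 54, 4.5, 0, 0, 0, 0], [0.05, 60, 5, 0, 0, 0, 0], [0.05, 64, 5.3, 0, 0, 0, 0], [0.05, 64, 5.3, 0, 0, 0, 0]]
  ]
}}

```text
t: 12.45
tcp_pos: [562.3, 311.1, 96.7]
orientation: [-0.654, -0.286, -0.22, 0.665]
contact_force: [-1.6, 0.1, -0.7]
finger_gap: 40.9
```

```bash
python3 -c "
from h import *
st()
s=manip.get_obs(); print(RR@s['tcp_pos'][:2])
d,W=vase('side',[587,314],100,183)
cv2.imwrite('pics/s9.png',cv2.resize(d['img'][60:260,130:390,::-1],(780,600)))
d,W=vase('scene',[587,314],64,183)
cv2.imwrite('pics/c9.png',cv2.resize(d['img'][120:350,260:560,::-1],(780,598)))"
```

```text
t 12.45 tcp [562.3 311.1  96.7] y [ 0.667  0.047 -0.744] z [-0.093  0.995 -0.02 ] yaw z 95.3447022097052 q [ 0.504  0.236 -0.692 -0.042 -0.284  0.301] F [-1.6  0.1 -0.7] gap 40.85971811675894
[588.193 258.883]
side 209 centre [591.3 314.3] rack xy [617.3 259.4] rms 3.6
scene 733 centre [589.  316.7] rack xy [615.3 262. ] rms 1.8
```

View pics/s9.png

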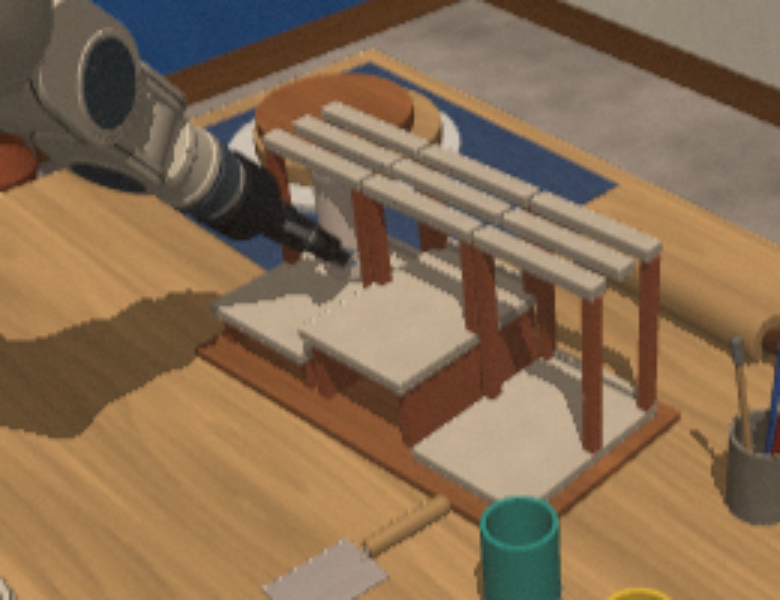

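View pics/c9.png

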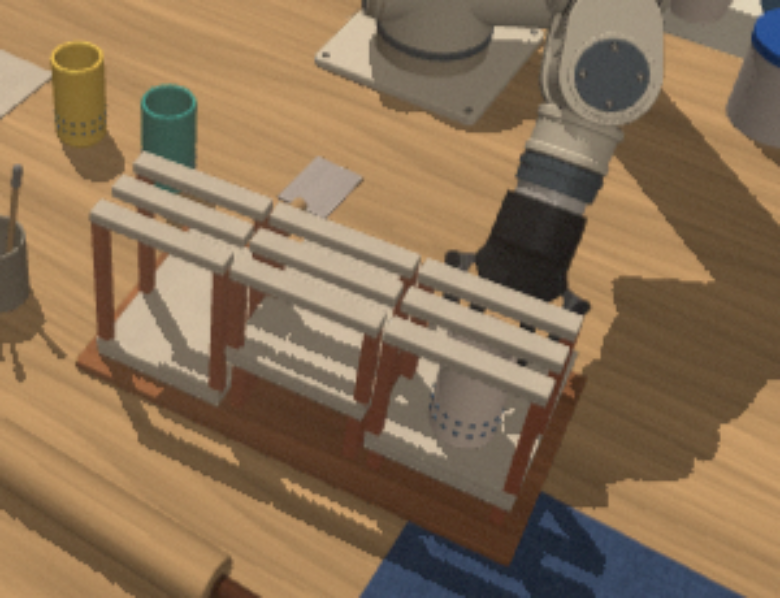

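>>> {"method": "carry_out", "body": {
  "targets": [
    [[0.05, -5, -0.5, 0, 0, 0, 0], [0.05, -20, -2, 0, 0, 0, 0], [0.05, -45, -4, 0, 0, 0, 0], [0.05, -75, -7, 0, 0, 0, 0], [0.05, -105, -10, 0, 0, 0, 0], [0.05, -130, -12, 20, 0, 0, 0], [-1, -130, -12, 55, -0.5, 6, 0], [-1, -130, -12, 90, -1, 12, 0], [-1, -130, -12, 125, -1.5, 18, 0], [-1, -130, -12, 160, -2, 24, 0], [-1, -130, -12, 185, -2.5, 30, 0], [-1, -130, -12, 200, -3, 36, 0]]
  ]
}}

```text
t: 13.55
tcp_pos: [432.2, 299.9, 271.6]
orientation: [0.701, 0.126, 0.052, -0.7]
contact_force: [2.7, 1.8, 0.5]
finger_gap: 85.4
```

```bash
python3 -c "
from h import *
st()
d,W=vase('side',[587,314],100,183)
cv2.imwrite('pics/s10.png',cv2.resize(d['img'][60:260,130:390,::-1],(780,600)))
d,W=vase('scene',[587,314],64,183)
"
```

```text
t 13.55 tcp [432.2 299.9 271.6] y [ 0.249  0.012 -0.969] z [-0.104  0.995 -0.014] yaw z 95.94407672354535 q [ 0.51   0.067 -0.144  1.134 -0.111  0.391] F [2.7 1.8 0.5] gap 85.37908191786137
side 233 centre [591.  314.5] rack xy [617.1 259.6] rms 2.3
scene 731 centre [589.  316.8] rack xy [615.3 262.1] rms 1.8
```

View pics/s10.png

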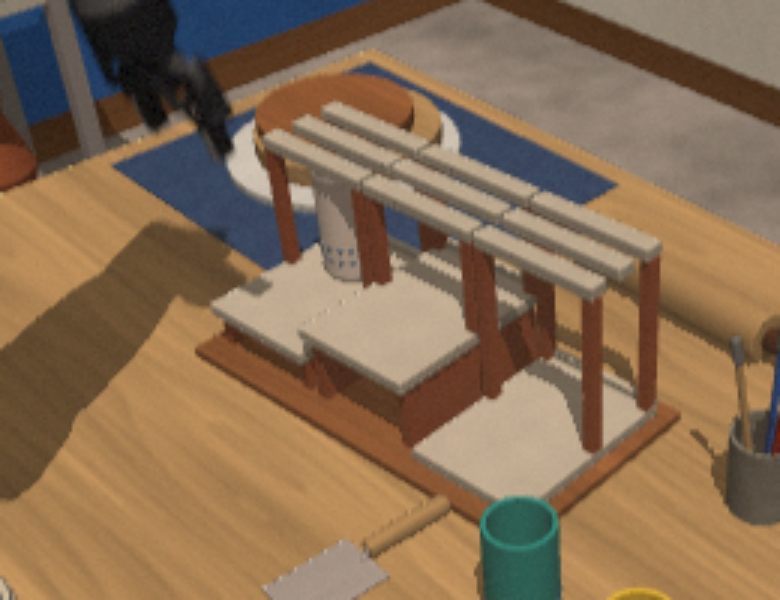

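>>> {"method": "carry_out", "body": {
  "targets": [
    [[-1, 0, -30, 10, -0.6, 7, -1], [-1, 0, -70, 20, -1.3, 14.3, -3], [-1, 0, -110, 20, -1.3, 14.3, -5.5], [-1, 0, -150, 20, -1.3, 14.3, -5.5], [-1, 0, -190, 20, -1.3, 14.3, -5.5], [-1, 0, -230, 20, -1.3, 14.3, -5.5], [-1, 0, -270, 20, -1.3, 14.3, -5.5], [-1, 0, -310, 20, -1.3, 14.3, -5.5], [-1, 0, -350, 20, -1.3, 14.3, -5.5], [-1, 0, -390, 20, -1.3, 14.3, -5.5], [-1, 0, -430, 20, -1.3, 14.3, -5.5], [-1, 0, -460, 20, -1.3, 14.3, -5.5]]
  ]
}}

```text
t: 14.65
tcp_pos: [435.4, -161.6, 294.4]
orientation: [0.715, 0.006, -0.001, -0.699]
contact_force: [-0.3, -0.6, 0.1]
finger_gap: 85.7
```

```bash
python3 -c "
from h import *
st()"
```

```text
t 14.65 tcp [ 435.4 -161.6  294.4] y [ 0.007 -0.023 -1.   ] z [-0.009  1.    -0.023] yaw z 90.51618193910528 q [-0.526  0.089 -0.033  1.432 -0.016 -0.535] F [-0.3 -0.6  0.1] gap 85.68834614228736
```

>>> {"method": "carry_out", "body": {
  "targets": [
    [[-1, 3, -35, 0, 1.3, 0.4, -0.5], [-1, 8, -75, 0, 1.3, 0.4, -0.5], [-1, 12, -115, 0, 1.3, 0.4, -0.5], [-1, 16, -155, 0, 1.3, 0.4, -0.5], [-1, 20, -195, 0, 1.3, 0.4, -0.5], [-1, 24, -230, -20, 1.3, 0.4, -0.5], [-1, 24, -260, -50, 1.3, 0.4, -0.5], [-1, 24, -276, -80, 1.3, 0.4, -0.5], [-1, 24, -276, -110, 1.3, 0.4, -0.5], [-1, 24, -276, -130, 1.3, 0.4, -0.5], [-1, 24, -276, -130, 1.3, 0.4, -0.5]]
  ]
}}

```text
t: 15.57
tcp_pos: [457.7, -435.8, 158.8]
orientation: [-0.705, 0.002, 0.002, 0.709]
contact_force: [1.8, -0.1, -0.0]
finger_gap: 85.1
```

```bash
python3 - <<'E'
from h import *
d=manip.get_image("wrist"); cv2.imwrite("pics/w11.png",d["img"][:,:,::-1]); W=cloud(d)
st()
m=(abs(W[...,2]-84)<3)&(np.hypot(W[...,0]-459,W[...,1]+438)<45)
p=W[m][:,:2]; print(len(p),p.min(0),p.max(0)); print(circ(p))
E
```

```text
t 15.6167 tcp [ 458.5 -436.3  161.9] y [-0.003  0.003 -1.   ] z [-0.     1.     0.003] yaw z 90.02439162230574 q [-0.893  0.428  0.099  1.246 -0.    -0.893] F [-0.6  0.2 -0.1] gap 85.71412148924948
2088 [ 430.066 -470.706] [ 492.604 -408.581]
(array([ 460.886, -439.525]), np.float64(28.649316505966024))
```

View pics/w11.png

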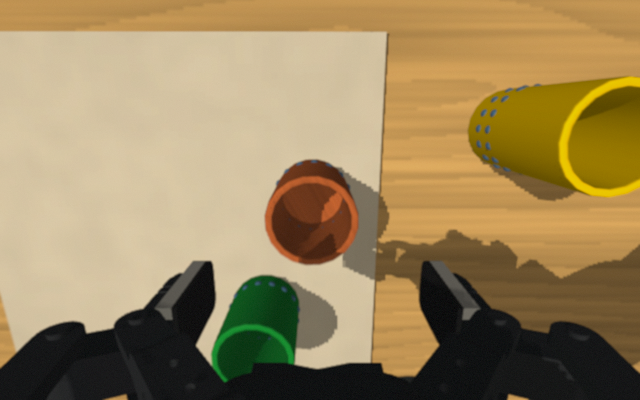

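>>> {"method": "carry_out", "body": {
  "targets": [
    [[-1, 1, -2, -30, 0, 0, 0], [-1, 1, -2, -60, 0, 0, 0], [-1, 1, -2, -90, 0, 0, 0], [-1, 1, -2, -112, 0, 0, 0], [-1, 1, -2, -120, 0, 0, 0], [-1, 1, -2, -120, 0, 0, 0], [0, 1, -2, -120, 0, 0, 0], [0.3, 1, -2, -120, 0, 0, 0], [1, 1, -2, -120, 0, 0, 0], [1, 1, -2, -120, 0, 0, 0], [1, 1, -2, -120, 0, 0, 0], [1, 1, -2, -120, 0, 0, 0]]
  ],
  "squeeze": 40
}}

```text
t: 16.62
tcp_pos: [460.5, -439.1, 44.6]
orientation: [-0.707, -0.0, 0.0, 0.707]
contact_force: [1.0, 2.7, 6.8]
finger_gap: 62.5
```

>>> {"method": "carry_out", "body": {
  "targets": [
    [[1, 0, 0, 8, 0, 0, 0], [1, 0, 0, 25, 0, 0, 0], [1, 0, 0, 50, 0, 0, 0], [1, 0, 0, 80, 0, 0, 0], [1, 0, 0, 110, 0, 0, 0], [1, 0, 0, 140, 0, 0, 0], [1, 0, 0, 170, 0, 0, 0], [1, 0, 0, 200, 0, 0, 0], [1, 0, 0, 230, 0, 0, 0], [1, 0, 0, 250, 0, 0, 0], [1, 0, 0, 250, 0, 0, 0]]
  ]
}}

```text
t: 17.53
tcp_pos: [460.9, -439.7, 301.3]
orientation: [0.71, 0.002, 0.002, -0.705]
contact_force: [-0.5, 0.1, -2.0]
finger_gap: 62.5
```

```bash
python3 - <<'E'
from h import *
st()
d=manip.get_image("wrist"); cv2.imwrite("pics/w12.png",d["img"][:,:,::-1])
E
```

```text
t 17.5333 tcp [ 460.9 -439.7  301.3] y [ 0.005 -0.007 -1.   ] z [-0.001  1.    -0.007] yaw z 90.04089489392705 q [-0.893  0.404  0.413  1.57  -0.    -0.894] F [-0.5  0.1 -2. ] gap 62.49407627899728
```

View pics/w12.png

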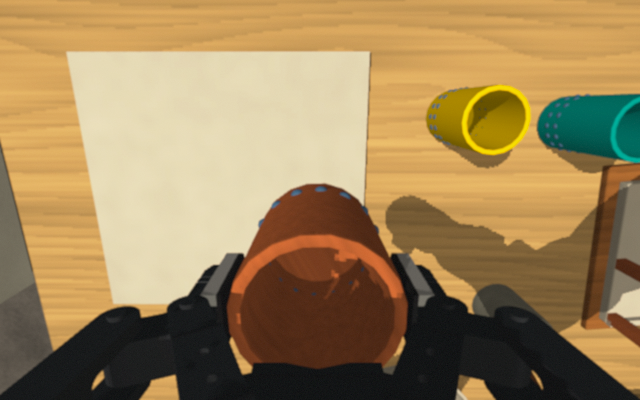

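>>> {"method": "carry_out", "body": {
  "targets": [
    [[1, 0, 20, 0, 0, 0, 1], [1, 3, 50, 0, 0, 0, 2], [1, 6, 85, 0, 0, 0, 3], [1, 10, 120, 0, 0, 0, 4], [1, 14, 155, 0, 0, 0, 5.2], [1, 18, 190, 0, 0, 0, 5.2], [1, 22, 225, 0, 0, 0, 5.2], [1, 25, 260, 0, 0, 0, 5.2], [1, 28, 295, 0, 0, 0, 5.2], [1, 30, 330, 0, 0, 0, 5.2], [1, 33, 365, 0, 0, 0, 5.2], [1, 36, 395, 0, 0, 0, 5.2]]
  ]
}}

```text
t: 18.58
tcp_pos: [495.8, -42.2, 297.7]
orientation: [0.708, 0.033, -0.032, -0.705]
contact_force: [0.5, 0.1, -2.7]
finger_gap: 62.3
```

```bash
python3 -c "
from h import *
st()"
```

```text
t 18.5833 tcp [495.8 -42.2 297.7] y [ 0.003 -0.004 -1.   ] z [-0.092  0.996 -0.004] yaw z 95.26190840755578 q [-0.252  0.155  0.053  1.466 -0.003 -0.344] F [ 0.5  0.1 -2.7] gap 62.27050315497127
```

>>> {"method": "carry_out", "body": {
  "targets": [
    [[1, 3, 30, 0, 0, 0, 0], [1, 6, 65, 0, 0, 0, 0], [1, 9, 100, 0, 0, 0, 0], [1, 12, 135, 0, 0, 0, 0], [1, 15, 170, 0, 0, 0, 0], [1, 15, 195, -10, 0, 0, 0], [1, 15, 202.5, -35, 0, 0, 0], [1, 15, 202.5, -65, 0, 0, 0], [1, 15, 202.5, -95, 0, 0, 0], [1, 15, 202.5, -120, 0, 0, 0], [1, 15, 202.5, -138, 0, 0, 0], [1, 15, 202.5, -138, 0, 0, 0]]
  ]
}}

```text
t: 19.58
tcp_pos: [508.1, 159.9, 155.3]
orientation: [0.708, 0.031, -0.034, -0.705]
contact_force: [-1.0, 0.2, -2.8]
finger_gap: 62.7
```

>>> {"method": "carry_out", "body": {
  "targets": [
    [[1, 0, 0, -4, 0, 0, 0], [1, 0, 0, -7, 0, 0, 0], [1, 0, 0, -9, 0, 0, 0], [1, 0, 0, -10, 0, 0, 0]]
  ]
}}

```text
t: 19.92
tcp_pos: [508.4, 159.9, 145.9]
orientation: [0.708, 0.031, -0.034, -0.705]
contact_force: [-0.2, 0.3, -2.1]
finger_gap: 62.9
```

```bash
python3 -c "
from h import *
st()
s=manip.get_obs(); print(RR@s['tcp_pos'][:2])
d=manip.get_image('side'); cv2.imwrite('pics/s13.png',cv2.resize(d['img'][60:260,130:390,::-1],(780,600)))"
```

```text
t 19.9167 tcp [508.4 159.9 145.9] y [-0.003 -0.005 -1.   ] z [-0.092  0.996 -0.004] yaw z 95.26745150555227 q [ 0.149  0.272 -0.182  1.121 -0.004  0.058] F [-0.2  0.3 -2.1] gap 62.85814868104393
[520.823 113.163]
```

View pics/s13.png

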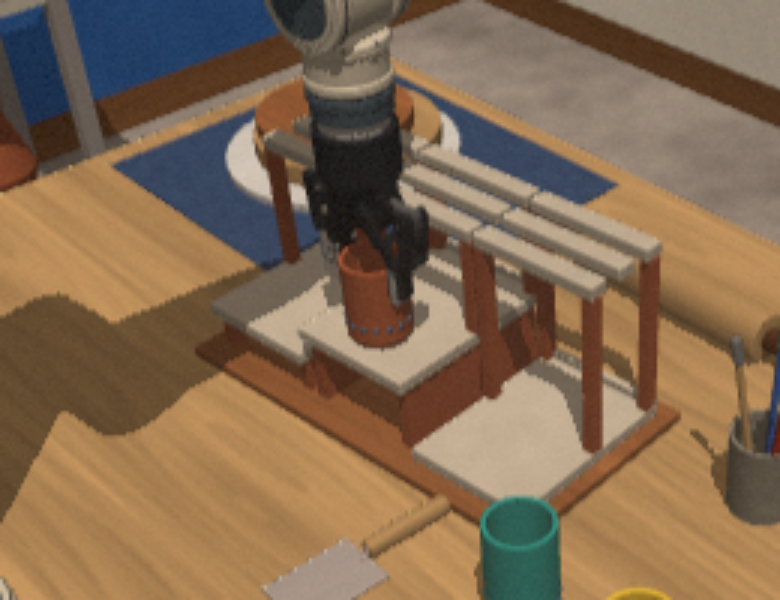

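>>> {"method": "carry_out", "body": {
  "targets": [
    [[1, 0, 0, -1, 0, 0, 0], [1, 0, 0, -2, 0, 0, 0], [1, 0, 0, -3, 0, 0, 0], [1, 0, 0, -3.5, 0, 0, 0], [1, 0, 0, -3.5, 0, 0, 0]]
  ]
}}

```text
t: 20.38
tcp_pos: [508.8, 159.9, 143.7]
orientation: [0.708, 0.032, -0.033, -0.705]
contact_force: [-2.9, -1.6, 8.9]
finger_gap: 62.5
```

Contact; release, rise, then tilt back at a height.

>>> {"method": "carry_out", "body": {
  "targets": [
    [[0.1, 0, 0, 0.5, 0, 0, 0], [-0.3, 0, 0, 0.5, 0, 0, 0], [-1, 0, 0, 0.5, 0, 0, 0], [-1, 0, 0, 0.5, 0, 0, 0], [-1, 0, 0, 5, 0, 0, 0], [-1, 0, 0, 30, 0, 0, 0], [-1, 0, 0, 60, 0, 0, 0], [-1, 0, 0, 90, 0, 0, 0], [-1, 0, 0, 120, 0, 0, 0], [-1, 0, 0, 130, 0, 0, 0]]
  ]
}}

```text
t: 21.22
tcp_pos: [509.7, 160.1, 278.3]
orientation: [0.708, 0.034, -0.031, -0.705]
contact_force: [0.1, -0.0, -1.0]
finger_gap: 85.3
```

>>> {"method": "carry_out", "body": {
  "targets": [
    [[0.05, -15, -2, 0, 0.6, -6, 0], [0.05, -35, -4, 0, 1.1, -12, 0], [0.05, -55, -6, 0, 1.6, -18, 0], [0.05, -70, -7, 0, 2.2, -24, 0], [0.05, -75, -7, 0, 2.7, -30, 0], [0.05, -75, -7, 0, 3.3, -36, 0], [0.05, -75, -7, 0, 3.8, -42, 0], [0.05, -75, -7, 0, 4.1, -45, 0], [0.05, -75, -7, 0, 4.1, -45, 0]]
  ]
}}

```text
t: 21.97
tcp_pos: [432.0, 152.8, 276.5]
orientation: [-0.641, -0.303, -0.243, 0.663]
contact_force: [-0.8, 0.1, -0.3]
finger_gap: 40.3
```

```bash
python3 -c "
from h import *
st()
s=manip.get_obs(); print(RR@s['tcp_pos'][:2])
d,W=vase('side',[508,160],99,183)"
```

```text
t 21.9667 tcp [432.  152.8 276.5] y [ 0.71   0.061 -0.702] z [-0.089  0.996 -0.004] yaw z 95.13158776259708 q [ 0.217 -0.363 -0.74   0.405 -0.094  0.087] F [-0.8  0.1 -0.3] gap 40.33808476125541
[444.115 113.05 ]
side 530 centre [509.  159.7] rack xy [521.4 112.9] rms 2.6
```

>>> {"method": "carry_out", "body": {
  "targets": [
    [[0.05, 5, 0.5, -10, 0.5, -5, 0], [0.05, 10, 1, -30, 0.9, -10, 0], [0.05, 10, 1, -60, 0.9, -10, 0], [0.05, 10, 1, -90, 0.9, -10, 0], [0.05, 10, 1, -120, 0.9, -10, 0], [0.05, 10, 1, -140, 0.9, -10, 0], [0.05, 10, 1, -149, 0.9, -10, 0], [0.05, 10, 1, -149, 0.9, -10, 0]]
  ]
}}

```text
t: 22.68
tcp_pos: [469.3, 173.6, 173.8]
orientation: [-0.623, -0.341, -0.288, 0.642]
contact_force: [0.1, 0.3, -0.0]
finger_gap: 40.5
```

```bash
python3 -c "
from h import *
st()
s=manip.get_obs(); print(RR@s['tcp_pos'][:2])
d=manip.get_image('side'); cv2.imwrite('pics/s14.png',cv2.resize(d['img'][60:260,130:390,::-1],(780,600)))"
```

```text
t 22.6833 tcp [469.3 173.6 173.8] y [ 0.795  0.057 -0.604] z [-0.08   0.997 -0.01 ] yaw z 94.57168283453983 q [ 0.288 -0.144 -1.038 -0.234 -0.171  0.119] F [ 0.1  0.3 -0. ] gap 40.53129857987974
[483.13 130.34]
```

View pics/s14.png

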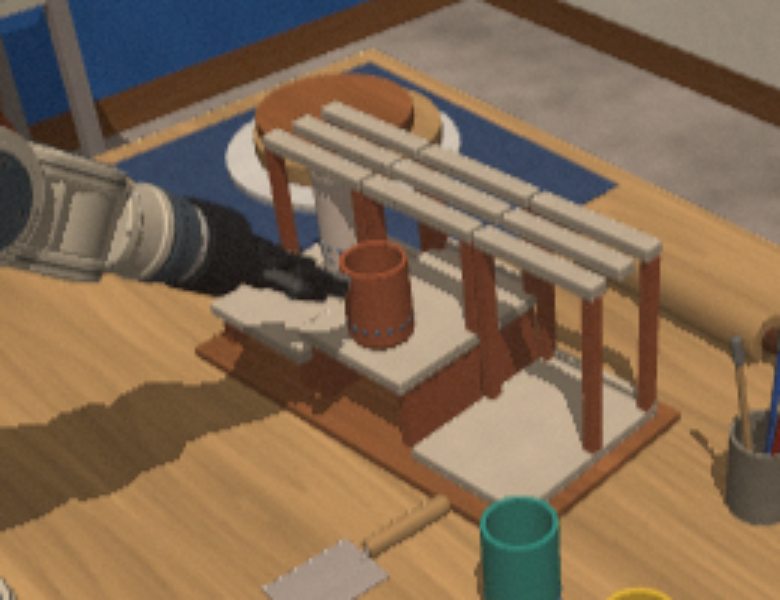

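>>> {"method": "carry_out", "body": {
  "targets": [
    [[0.05, -15, -2, 5, -0.6, 6.5, 0.2], [0.05, -26, -6, 10, -1.2, 13, 0.4], [0.05, -26, -14, 10, -1.8, 19.9, 0.5], [0.05, -26, -20, 0, -1.8, 19.9, 0.5], [0.05, -26, -20, -20, -1.8, 19.9, 0.5], [0.05, -26, -20, -35, -1.8, 19.9, 0.5], [0.05, -26, -20, -46, -1.8, 19.9, 0.5], [0.05, -26, -20, -46, -1.8, 19.9, 0.5]]
  ]
}}

```text
t: 23.4
tcp_pos: [441.9, 152.9, 126.4]
orientation: [-0.673, -0.231, -0.167, 0.683]
contact_force: [0.0, -0.2, -0.9]
finger_gap: 40.6
```

```bash
python3 -c "
from h import *
st()
s=manip.get_obs(); print(RR@s['tcp_pos'][:2])
d,W=vase('side',[508,160],99,183)
cv2.imwrite('pics/s15.png',cv2.resize(d['img'][60:260,130:390,::-1],(780,600)))"
```

```text
t 23.4 tcp [441.9 152.9 126.4] y [ 0.539  0.04  -0.842] z [-0.092  0.996 -0.012] yaw z 95.2759296760559 q [ 0.195 -0.107 -0.853  0.258 -0.066  0.081] F [ 0.  -0.2 -0.9] gap 40.64529912065821
[453.95  112.266]
side 526 centre [509.  159.7] rack xy [521.4 112.9] rms 2.7
```

View pics/s15.png

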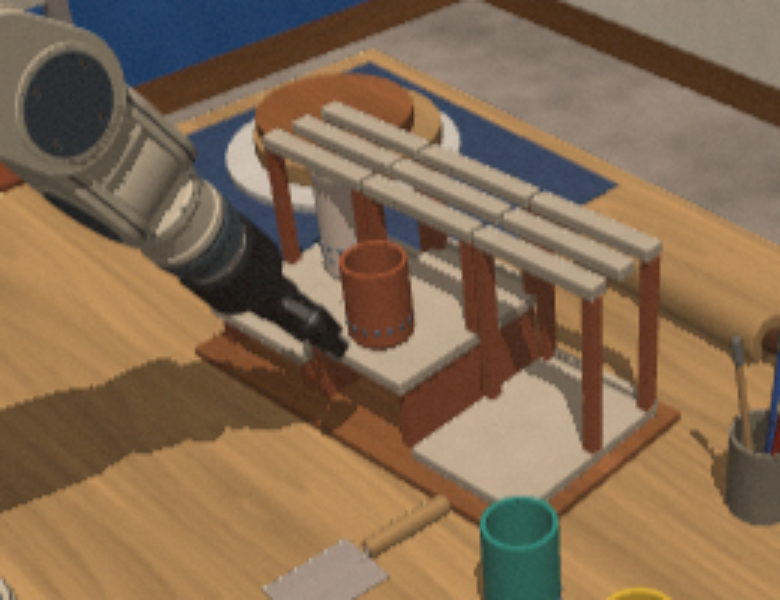

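>>> {"method": "carry_out", "body": {
  "targets": [
    [[0.05, 7, 1, 0, 0, 0, 0], [0.05, 14, 2, 0, 0, 0, 0], [0.05, 21, 2.5, 0, 0, 0, 0], [0.05, 27, 3, 0, 0, 0, 0], [0.05, 33, 3.5, 0, 0.1, -1, 0], [0.05, 39, 4, 0, 0.2, -2, 0], [0.05, 45, 4.5, 0, 0.3, -4, 0], [0.05, 51, 5, 0, 0.5, -6, 0], [0.05, 57, 5.6, 0, 0.7, -8, 0], [0.05, 63, 6.2, 0, 0.9, -10, 0], [0.05, 69, 6.8, 0, 1.1, -12, 0], [0.05, 75, 7.4, 0, 1.3, -14, 0]]
  ]
}}

```text
t: 24.45
tcp_pos: [518.1, 160.7, 127.8]
orientation: [-0.639, -0.312, -0.251, 0.657]
contact_force: [-0.7, -0.3, -0.1]
finger_gap: 40.8
```

```bash
python3 -c "
from h import *
st()
s=manip.get_obs(); print(RR@s['tcp_pos'][:2])
d,W=vase('side',[540,163],120,183)
cv2.imwrite('pics/s16.png',cv2.resize(d['img'][60:260,130:390,::-1],(780,600)))"
```

```text
t 24.45 tcp [518.1 160.7 127.8] y [ 0.728  0.058 -0.683] z [-0.089  0.996 -0.011] yaw z 95.12852738561523 q [ 0.191  0.005 -0.972 -0.222 -0.082  0.061] F [-0.7 -0.3 -0.1] gap 40.78133642652072
[530.512 113.054]
side 351 centre [543.8 162.9] rack xy [556.4 113. ] rms 4.3
```

View pics/s16.png

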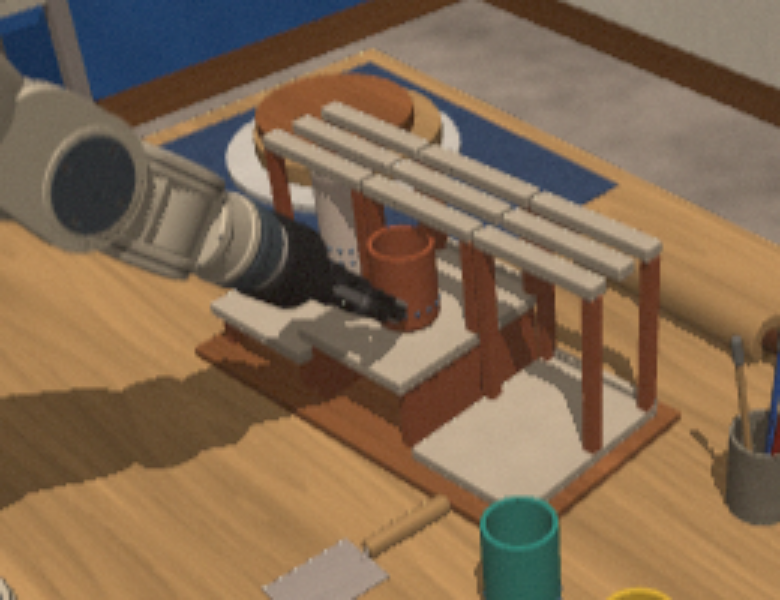

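>>> {"method": "carry_out", "body": {
  "targets": [
    [[0.05, 6, 0.5, 0, 0, 0, 0], [0.05, 12, 1, 0, 0, 0, 0], [0.05, 18, 1.6, 0, 0.1, -1, 0], [0.05, 24, 2.2, 0, 0.2, -2, 0], [0.05, 30, 2.7, 0, 0.3, -3, 0], [0.05, 36, 3.2, 0, 0.4, -4, 0], [0.05, 41, 3.7, 0, 0.5, -5, 0], [0.05, 46, 4.2, 0, 0.5, -6, 0], [0.05, 51, 4.6, 0, 0.5, -6, 0], [0.05, 56, 5, 0, 0.5, -6, 0], [0.05, 58, 5.2, 0, 0.5, -6, 0], [0.05, 58, 5.2, 0, 0.5, -6, 0]]
  ]
}}

```text
t: 25.5
tcp_pos: [577.1, 165.8, 127.5]
orientation: [-0.622, -0.345, -0.286, 0.642]
contact_force: [-0.8, 0.2, -0.2]
finger_gap: 40.5
```

```bash
python3 -c "
from h import *
st()
s=manip.get_obs(); print(RR@s['tcp_pos'][:2])
d,W=vase('scene',[604,169],99,183)
cv2.imwrite('pics/c17.png',cv2.resize(d['img'][120:350,260:560,::-1],(780,598)))"
```

```text
t 25.5 tcp [577.1 165.8 127.5] y [ 0.796  0.063 -0.602] z [-0.088  0.996 -0.012] yaw z 95.04251876220681 q [ 0.18   0.127 -0.972 -0.452 -0.081  0.046] F [-0.8  0.2 -0.2] gap 40.47937462229888
[589.752 112.854]
scene 414 centre [601.3 171.3] rack xy [614.4 116.1] rms 2.5
```

View pics/c17.png

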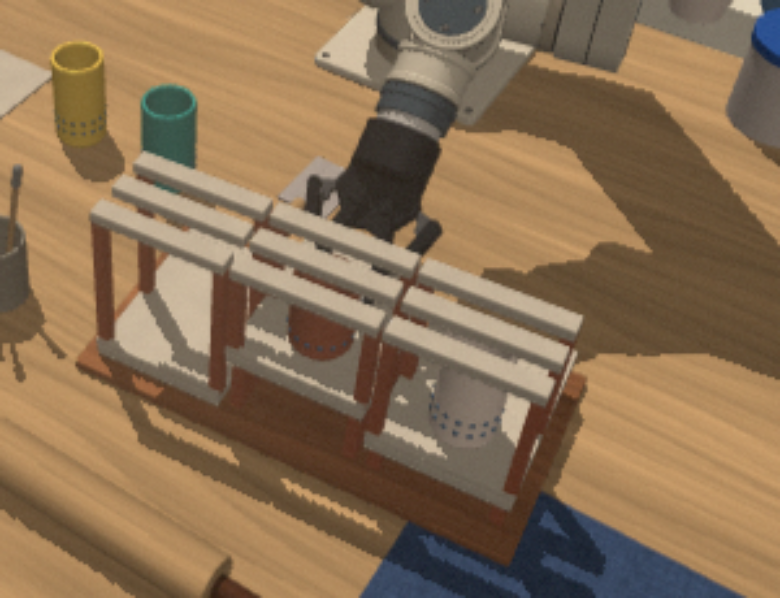

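>>> {"method": "carry_out", "body": {
  "targets": [
    [[0.05, -5, -0.5, 0, 0, 0, 0], [0.05, -20, -2, 0, 0, 0, 0], [0.05, -40, -4, 0, -0.4, 4, 0], [0.05, -65, -6, 0, -0.9, 10, 0], [0.05, -90, -8, 0, -1.5, 16, 0], [0.05, -115, -10, 10, -2, 22, 0], [0.05, -130, -12, 40, -2.5, 28, 0], [0.05, -130, -12, 75, -3, 34, 0], [0.05, -130, -12, 110, -3.5, 40, 0], [0.05, -130, -12, 145, -4, 46, 0], [0.05, -130, -12, 180, -4.5, 50, 0], [0.05, -130, -12, 180, -4.5, 50, 0]]
  ]
}}

```text
t: 26.55
tcp_pos: [447.4, 154.0, 291.9]
orientation: [0.707, 0.064, -0.006, -0.704]
contact_force: [1.7, -0.7, -1.4]
finger_gap: 40.4
```

```bash
python3 -c "
from h import *
st()
d,W=vase('side',[604,168],105,183)
cv2.imwrite('pics/s18.png',cv2.resize(d['img'][60:260,130:390,::-1],(780,600)))
vase('side',[590,315],100,183)
d,W=vase('scene',[604,168],107,183)
vase('scene',[590,315],70,183)
cv2.imwrite('pics/c18.png',d['img'][:,:,::-1])
for c in ('scene','side'):
  W=cloud(manip.get_image(c))
  for n in ('brush_jar','bowl','clay_knife'):
    for r in manip.regions_of(c,n)[:1]:
      p=W[r['pixels']]; p=p[~np.isnan(p[:,0])]; print(c,n,r['bbox'],np.percentile(p,3,axis=0).round(),np.percentile(p,97,axis=0).round())
"
```

```text
t 26.55 tcp [447.4 154.  291.9] y [ 0.082 -0.001 -0.997] z [-0.098  0.995 -0.009] yaw z 95.60625583762189 q [ 0.163  0.061 -0.072  1.357 -0.014  0.064] F [ 1.7 -0.7 -1.4] gap 40.43327012359789
side 271 centre [602.9 169. ] rack xy [615.7 113.7] rms 2.3
side 229 centre [590.8 314.9] rack xy [616.9 260.1] rms 2.1
scene 351 centre [600.4 171. ] rack xy [613.4 115.9] rms 2.1
scene 695 centre [588.9 316.6] rack xy [615.2 262. ] rms 1.9
scene brush_jar [238.8, 174.9, 270.4, 241.0] [ 602. -251.    1.] [ 697. -150.  179.]
scene bowl [166.4, 169.9, 224.4, 211.8] [ 671. -404.   90.] [ 802. -269.  142.]
scene clay_knife [365.9, 179.2, 401.0, 201.0] [275. -13.  -1.] [370.  51.  17.]
side brush_jar [372.2, 166.2, 402.2, 234.3] [ 633. -218.    2.] [ 754. -111.  181.]
side bowl [422.1, 183.1, 483.9, 225.5] [ 671. -402.   92.] [ 807. -273.  143.]
side clay_knife [217.6, 223.3, 281.6, 268.3] [279. -16.   1.] [441.  46.  21.]
```

View pics/s18.png

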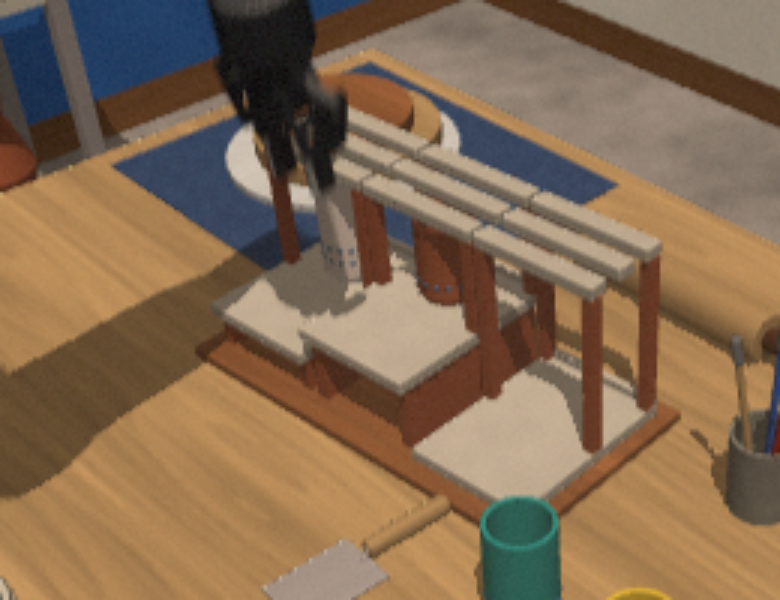

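View pics/c18.png

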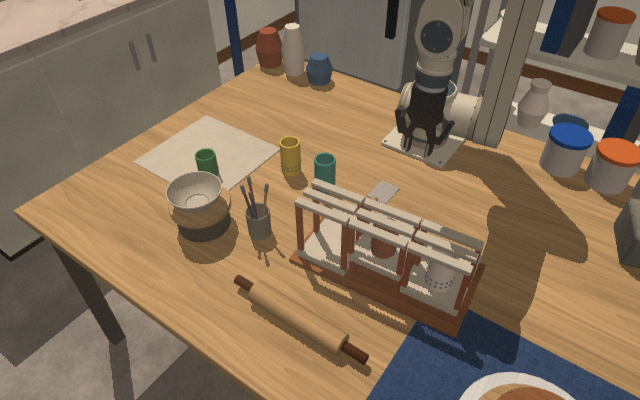

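```bash
python3 -c "
from h import *
print(manip.hand_in())"
```

```text
the job is handed in; nothing more can be done
None
```

I put the terracotta short vase in the 100 mm bay and the white tall vase in the 135 mm bay, left the 173 mm bay empty, and handed the job in at about 27 s. I set each vase down gently on the open front of its deck, let go, and slid it in with the tilted, half-open fingers. No verdict came back.

**Final positions:** measured from the roof's front edge and the middle of the bay, both well inside the limits (29–70 mm and ±27 mm):

| Vase | Behind the roof's front edge | Off the bay's middle |
|---|---|---|
| Short | about 39–42 mm | 0–2.5 mm |
| Tall | about 41–43 mm | 1.5–3.5 mm |

Both vases looked upright in the pictures. I did not measure their tilt or foot height as numbers after sliding.

**Other things in the scene:** the bowl and clay knife measured within a few mm of the start. The last brush jar measurement was wide because its outline took in background, but its place in both pictures was unchanged. At the end the arm was clear of everything.

**What disagreed or went wrong:**
- **Camera disagreement:** the scene and side cameras differ by 2–3 mm; the ranges in the table cover this.
- **Joint limit:** twice a steep tilt drove joint 3 to the edge of its range and the tool drifted about 20 mm sideways. I backed off and used less tilt. The vases showed no sign of being touched: the short one measured the same afterwards, and the tall one looked unmoved in the picture.

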